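Point out the next test's sleeve and anvil, then acknowledge

ROBOT

A 7-joint arm with a two-finger parallel gripper is mounted at the origin on a cart in front of the work surface, level with it; the furniture and walls round the work are solid. World frame = base frame: x ahead of the robot, y to its left, z up, the work surface at z = 0. Lengths are in m, angles in rad, forces in N, time in s.
With the tool pointing down it reaches from about 0.35 to 0.9 m from the base axis. Payload 8.1 kg.
Tool frame: the origin (TCP) lies midway between the tips of the shut fingers; the grasp point (between the pads) lies 19 mm behind it; x points along the fingers, z is the direction in which the jaws open and shut, and the axes are right-handed (so a half turn about x gives the same grasp; the last joint's range is limited). The gripper opens to 85 mm and grips with 20 to 120 N. Pads are 22 mm wide; open, the fingers measure 114 mm over their backs; the gripper's body (76 mm by 85 mm) begins 54 mm behind the grasp point. The pads swing forward as they close: fully open they stand 13 mm farther back than shut.
Start: joints at [1.039, 0.434, 0.025, 1.573, -0.012, 1.134, -0.075], TCP at [0.26, -0.568, 0.231] pointing down, gripper open.
Joint ranges: [-2.62, 2.62], [-0.44, 2.09], [-1.27, 1.32], [0.08, 2.57], [-1.32, 4.46], [0.12, 2], [-2.74, 2.74]. Speed limits (rad/s): [2.22, 2.22, 3.01, 3.01, 3.14, 3.14, 3.14].

INTERFACE

Orientations are given as [roll, pitch, yaw] about the fixed x, y, z axes, in that order (R = Rz(yaw) Ry(pitch) Rx(roll)).
In Python, from workcell import manip gives the robot as it stands.
- The arm moves only by the shell command python3 -m handwheel 'ROWS'. ROWS is JSON, a list of rows, each a list of 7 numbers: the closure, from -1 (fully open) to 1 (shut), then the shift along the tool's x, y, z normalised to -1 to 1, where 1 is 0.025 m, then the turn, a rotation vector about the tool's x, y, z normalised to -1 to 1, where 1 is 0.15 rad. A call has 1 to 20 rows; each row shifts and turns the commanded pose from where the row before left it, along the tool's axes as they then stand; what a row does not reach is not made up. A row lasts 1/8 s, in which the tool goes at most 62.5 mm and 10.7 degrees, less where a joint would pass 70% of its speed; a pose out of reach is approached as far as the arm can. A call with a number of a shift or a turn outside -1 to 1 is refused whole. A call with a gripper value outside its range is refused whole. The fingers move at their own pace and stop on an object; the grip force is fixed at half the most. Time passes only in rows, so rows that do not move let the fingers close. It gives the time, the measured TCP pose, the force and the opening at its end, in the units of the state.
- manip.state(): the state, without advancing time (a new reading comes with each control period).
- manip.grab_frame(name): name is "scene" or "top" or "wrist"; returns the picture (384x512x3 uint8, blue, green, red); there is no depth.
- manip.camera_params(name): a dict with "fx", "fy", "cx", "cy" (pixels), "world_from_camera" (4x4, takes a point from camera to world coordinates). Camera axes: x right, y up, looking along -z (the intrinsics and any distortion apply to the point x, -y, -z); pixel columns grow to the right and rows downward; lengths in m; the calibration is good to about 2 mm. The wrist camera is an equidistant fisheye: a pixel r from the principal point sees the ray r / f radians off the axis. A picture is of the moment at which its call begins: read the wrist's pose just before it. camera_params takes no time and is no camera call; for the wrist camera it gives the pose at the moment of the call.
- manip.finish_job(): hands the job in, once; it reports no verdict.
Trained networks look in the newest picture that a camera, given by its name, has taken for a name from the list of things; names that differ only in an ending like _2 or _b are one class to them, and where a whole thing is asked for, a point or a joint stands for the part that bears it (a point fixed in the world has none). Each returns a list of dicts, best first, with "confidence" (0 to 1); they miss things now and then, are a little off and sometimes report something else, mostly with a low value. They report only what shows in the picture. A call takes as long as a camera call. They do not tell look-alikes from the thing itself.
- manip.search_frame(query, camera): "position" ([column, row] in pixels, amid what is visible of it).
- manip.place_of(query, camera): "position" ([column, row] in pixels: a listed point, or the origin of a listed thing).
The state is a dict: "t": time; "qpos": joint angles; "joint_velocities": joint speeds; "effort": joint torques, N m; "tcp_pos": TCP position; "eef_rot": TCP orientation; "force": force on the tool from outside, world axes, zero at the start; "wrist_torque": the same for the moment, N m; "grip_width": finger opening in m.
Only numpy, scipy, OpenCV 4.12 (cv2) and the standard library are available. Lean on these libraries where they do the work, as an engineer would, in place of code of your own. Each camera call takes 0.05 s, during which the arm holds its last target.

TASK

Show the operator what to set up for the next hardness test, without touching any part: bring the fingertips down just above the brass-coloured sleeve, one to three centimetres over it, and stay there for two seconds, then do the same over the stepped steel anvil. Then press the green button on the grey box fully down to acknowledge, let it come back up and draw clear. Do not dip the fingers over the other parts on the way, and leave the parts and the tin exactly where they stand.

Things in the scene. Friction and masses are not known exactly. Their poses are not given: they have to be found in the camera images.
- brass_sleeve: The sleeve to point out first: small turned ring of brass (yellow gold), the only brass-coloured part, 26 mm across and 20 mm high, with a bore. Stands upright on the bench, loose; its origin is the centre of its underside, z up, yaw arbitrary.
- sleeve_top (a point): Centre of the brass sleeve's top (middle of its bore mouth), 20 mm above the bench.
- anvil: The anvil to point out second: turned bright steel, a round flange 38 mm across and 16 mm high with a narrower round stub (24 mm) on top, 35 mm high in all; the only part with a stub. Stands upright on the bench, loose; its origin is the centre of its underside, z up, yaw arbitrary.
- anvil_top (a point): Centre of the anvil's top, 35 mm above the bench.
- dark_sleeve: Not to be pointed at: nearly black steel sleeve, 27 mm across, 18 mm high. Stands upright on the bench, fixed to it; its origin is the centre of its underside, z up, yaw arbitrary.
- steel_sleeve: Not to be pointed at: bright steel sleeve, 30 mm across, 14 mm high. Stands upright on the bench, fixed to it; its origin is the centre of its underside, z up, yaw arbitrary.
- v_block: Not to be pointed at: steel V-block, 38 x 40 mm and 35 mm high, with a V groove along its top. Stands upright on the bench, loose; its origin is the centre of its underside, z up, yaw arbitrary.
- steel_disc: Not to be pointed at: flat steel disc (hardness block), 48 mm across, 9 mm high. Stands upright on the bench, loose; its origin is the centre of its underside, z up, yaw arbitrary.
- tin: Bystander: round green and silver grease tin, 67 mm across, 29 mm high. Stands upright on the bench, loose; its origin is the centre of its underside, z up, yaw arbitrary.
- button_box: Grey push-button box, 80 x 80 mm, 37 mm high, fixed to the bench on the left or on the right of the parts; a round button housing stands on the middle of its lid. Origin: centre of its underside, z up.
- ack_top (a point): Centre of the top of the green button (28 mm across), 59 mm above the bench; it stands 10 mm above its black housing (44 mm across) and moves straight down when pressed.
- ack (a joint): Travel of the green button in m: 0 up, 0.006 fully down. It springs back; fully down takes about 5 N.
Things that resemble listed ones, but are neither listed nor needed, are in the scene too. Leave any blue look-alike of the anvil alone.

How it is judged:
By the outcome, as a careful person would: the job done as asked, in the order asked, and still so for the second after the job is handed in, with the robot touching nothing.
It also fails if it takes over 51 s, if anything falls off the work surface, if the arm or the gripper's body presses on something with over 40 N, if the wrist force passes 120 N, or if a joint passes its speed limit or range.

## Working session

There is one attempt and no reset: what is moved stays moved. The work goes in short steps, Python scripts to look and compute and a shell command to move; the robot and the scene stay as the last step left them, time stands still between calls to the robot, and variables do not carry over. Pictures are saved under pics/ and viewed, and the job is handed in when it is done.

```bash
mkdir -p pics
cat > h.py <<'E'
import numpy as np,cv2
from workcell import manip
def ray(cam,uv,P=None):
    P=P or manip.camera_params(cam)
    T=np.array(P["world_from_camera"]);x=(uv[0]-P["cx"])/P["fx"];y=(uv[1]-P["cy"])/P["fy"]
    if cam=="wrist":
        r=np.hypot(x,y);d=np.array([np.sin(r)*x/r,-np.sin(r)*y/r,-np.cos(r)]) if r>0 else np.array([0,0,-1.])
    else: d=np.array([x,-y,-1])
    return T[:3,3],T[:3,:3]@d
def at(cam,uv,z,P=None):
    o,d=ray(cam,uv,P);return o+d*(z-o[2])/d[2]
E
python3 - <<'E'
from h import *
for c in("scene","top","wrist"):
    cv2.imwrite(f"pics/{c}0.png",manip.grab_frame(c));P=manip.camera_params(c);print(c,{k:(np.round(v,3).tolist()) for k,v in P.items()if k!='name'})
for q,z in(("sleeve_top",.02),("anvil_top",.035),("ack_top",.059)):
  for c in("top","scene"):
    for r in manip.place_of(q,c)[:3]: print(q,c,np.round(r["position"]),round(r["confidence"],2),np.round(at(c,r["position"],z),3))
s=manip.state();print(s)
E
```

```text
scene {'fx': 389.205, 'fy': 389.205, 'cx': 255.707, 'cy': 198.435, 'world_from_camera': [[-0.859, 0.194, -0.473, -0.021], [-0.511, -0.363, 0.779, 0.82], [-0.02, 0.911, 0.411, 0.492], [0.0, 0.0, 0.0, 1.0]]}
top {'fx': 400.935, 'fy': 400.935, 'cx': 257.666, 'cy': 189.162, 'world_from_camera': [[-0.15, 0.967, -0.204, 0.287], [-0.989, -0.148, 0.025, 0.018], [-0.006, 0.205, 0.979, 0.899], [0.0, 0.0, 0.0, 1.0]]}
wrist {'fx': 297.319, 'fy': 297.319, 'cx': 252.446, 'cy': 189.85, 'world_from_camera': [[0.415, 0.876, 0.244, 0.321], [-0.91, 0.401, 0.11, -0.539], [-0.002, -0.268, 0.964, 0.373], [0.0, 0.0, 0.0, 1.0]]}
sleeve_top top [312. 126.] 0.59 [ 0.599 -0.151  0.02 ]
sleeve_top scene [247. 182.] 0.42 [ 0.616 -0.174  0.02 ]
anvil_top top [230. 230.] 0.81 [0.387 0.068 0.035]
anvil_top top [245. 192.] 0.66 [0.464 0.025 0.035]
anvil_top top [202. 260.] 0.61 [0.333 0.136 0.035]
anvil_top scene [280. 242.] 0.74 [0.332 0.135 0.035]
anvil_top scene [272. 200.] 0.63 [ 0.46  -0.058  0.035]
anvil_top scene [272. 223.] 0.56 [0.392 0.063 0.035]
ack_top top [124. 221.] 0.62 [0.437 0.286 0.059]
ack_top top [245. 195.] 0.28 [0.454 0.025 0.059]
ack_top scene [204. 254.] 0.69 [0.428 0.291 0.059]
ack_top scene [229. 237.] 0.21 [0.424 0.205 0.059]
{'t': 0.45, 'qpos': array([ 1.03942751,  0.43455558,  0.0249692 ,  1.57325976, -0.01160186,
        1.13401792, -0.0750975 ]), 'joint_velocities': array([-0.00136216, -0.00092023,  0.00071395,  0.00075179,  0.00018638,
        0.00088265,  0.001185  ]), 'effort': array([-1.40046934e-03, -6.69661331e+01,  1.02262985e+00, -3.16248572e+01,
        1.54800672e-02,  4.07057130e-03, -1.33638437e-04]), 'tcp_pos': array([ 0.25982166, -0.5684021 ,  0.23126477]), 'eef_rot': array([-3.07524578,  1.57070056,  2.06585616]), 'force': array([ 0.71426717, -0.51396571,  0.73281397]), 'wrist_torque': array([ 0.01490809,  0.01302439, -0.02040712]), 'grip_width': 0.08523835122132165}
```

Run:
```python
import cv2
for c,(x0,x1,y0,y1) in {"top":(80,350,80,300),"scene":(150,380,130,300)}.items():
    i=cv2.imread(f"pics/{c}0.png")[y0:y1,x0:x1];cv2.imwrite(f"pics/{c}0z.png",cv2.resize(i,(780,int(780*(y1-y0)/(x1-x0)))if c=="scene" else (720,587),interpolation=2))
```

```text
(no output)
```

View pics/top0.png

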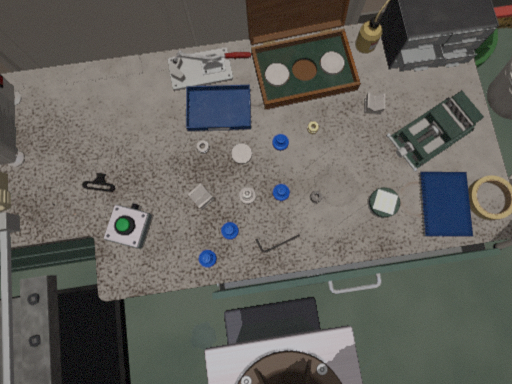

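View pics/top0z.png

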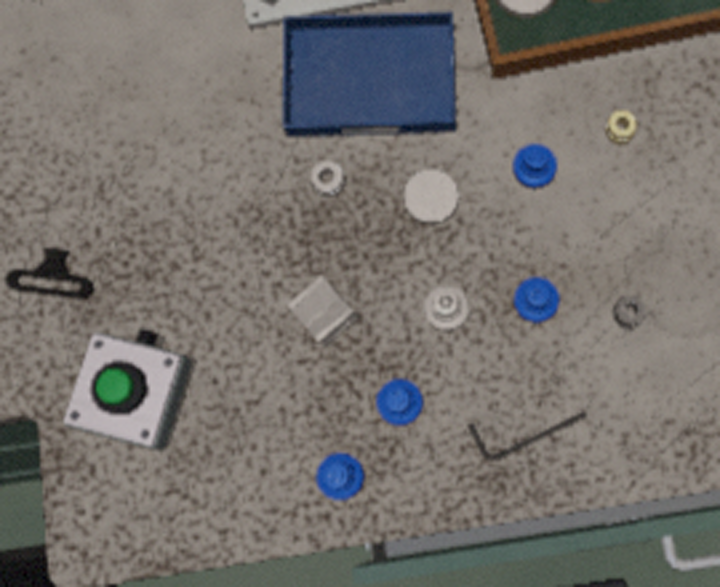

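View pics/scene0z.png

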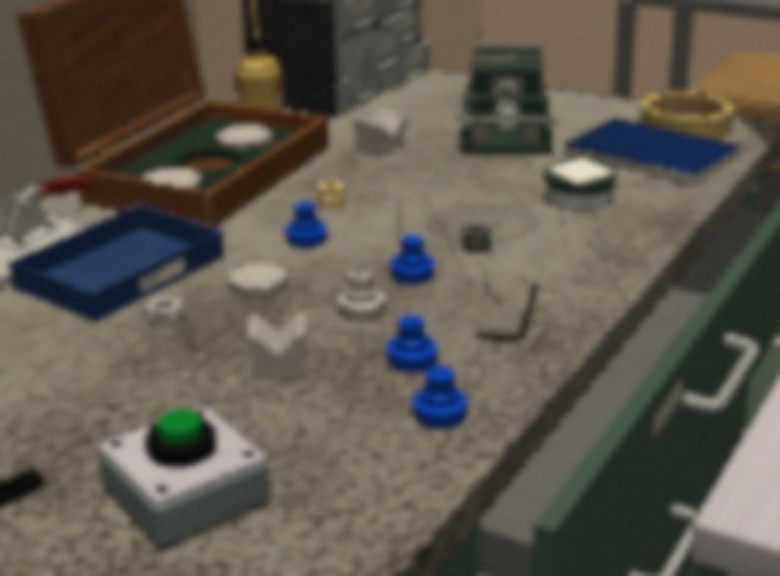

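View pics/scene0.png

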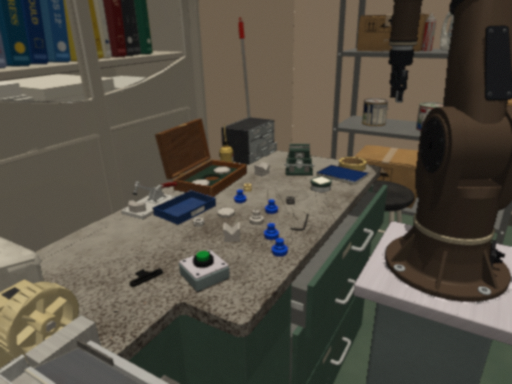

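The pictures show:

- **Brass sleeve:** top (313,126), scene (247.5,184).
- **Bright anvil:** top (247.5,193), scene (256,211). The network's other anvil hits are blue look-alikes.
- **Green button:** top (122.5,224), scene (203.5,253).

Run:
```python
from h import *
top=cv2.imread("pics/top0.png").astype(int);b,g,r=top[...,0],top[...,1],top[...,2]
m=(g-r>35)&(g-b>30);ys,xs=np.nonzero(m);k=(abs(xs-122)<15)&(abs(ys-224)<15);print("green",xs[k].mean(),ys[k].mean())
m=(r-b>30)&(g-b>20);ys,xs=np.nonzero(m);k=(abs(xs-313)<12)&(abs(ys-126)<12);print("brass",xs[k].mean(),ys[k].mean(),k.sum())
for n,z,a,c in(("brass",.02,(313.2,126.2),(247.6,184)),("anvil",.035,(247.5,193),(256.2,211)),("btn",.059,(122.4,224.2),(203.5,252.5))):
    print(n,np.round(at("top",a,z),4),np.round(at("scene",c,z),4))
for n,a,z in(("vb",(200,195.5),.035),("disc",(242,153.5),.009),("dark",(315,196.5),.018),("steel",(202.5,146),.014),("blue1",(281,191.5),.035),("blue2",(281,142),.035),("blue3",(230,230),.035),("blue4",(207.5,258),.035)): print(n,np.round(at("top",a,z),3))
s=manip.state();from scipy.spatial.transform import Rotation as R
print(np.round(R.from_euler("xyz",s["eef_rot"]).as_matrix(),3))
```

```text
green 122.12142857142857 224.15
brass 312.74747474747477 126.51515151515152 99
brass [ 0.5979 -0.1539  0.02  ] [ 0.6033 -0.1603  0.02  ]
anvil [0.4618 0.0193 0.035 ] [0.4624 0.0225 0.035 ]
btn [0.4304 0.2896 0.059 ] [0.4336 0.2851 0.059 ]
vb [0.472 0.123 0.035]
disc [0.561 0.018 0.009]
dark [ 0.435 -0.129  0.018]
steel [0.591 0.106 0.014]
blue1 [ 0.454 -0.054  0.035]
blue2 [ 0.567 -0.072  0.035]
blue3 [0.387 0.068 0.035]
blue4 [0.335 0.124 0.035]
[[-0.     0.91   0.416]
 [ 0.     0.416 -0.91 ]
 [-1.    -0.    -0.   ]]
```

View pics/wrist0.png

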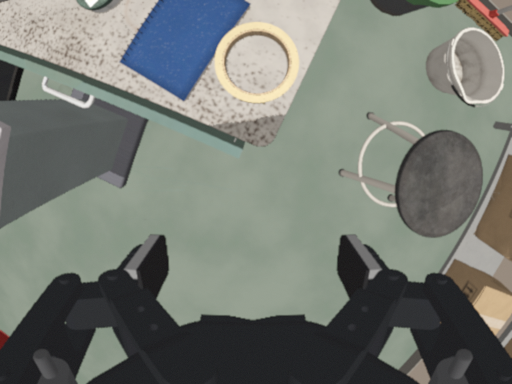

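```bash
python3 -m handwheel '[[1,0,0.96,-0.47,0,0,0],[1,0,0.96,-0.47,0,0,0],[1,0,0.96,-0.47,0,0,0],[1,0,0.96,-0.47,0,0,0],[1,0,0.96,-0.47,0,0,0],[1,0,0.96,-0.47,0,0,0],[1,0,0.96,-0.47,0,0,0],[1,0,0.96,-0.47,0,0,0],[1,0,0.96,-0.47,0,0,0],[1,0,0.96,-0.47,0,0,0],[1,0,0.96,-0.47,0,0,0],[1,0,0.96,-0.47,0,0,0],[1,0,0.96,-0.47,0,0,0],[1,0,0.96,-0.47,0,0,0],[1,0,0.96,-0.47,0,0,0],[1,0,0.96,-0.47,0,0,0],[1,0,0.96,-0.47,0,0,0],[1,0,0.96,-0.47,0,0,0],[1,0,0.96,-0.47,0,0,0],[1,0,0.96,-0.47,0,0,0]]'
cat > look.py <<'E'
import sys
from h import *
from scipy.spatial.transform import Rotation as R
name=sys.argv[1]
P=manip.camera_params("wrist");s=manip.state()
cv2.imwrite(f"pics/{name}.png",manip.grab_frame("wrist"))
M=R.from_euler("xyz",s["eef_rot"]).as_matrix()
print("t",s["t"],"tcp",np.round(s["tcp_pos"],4),"F",np.round(s["force"],1),"w",round(s["grip_width"],3));print(np.round(M,3).tolist())
for a in sys.argv[2:]:
    q,z=a.split(",");z=float(z)
    for r in manip.place_of(q,"wrist")[:3]:
        w=at("wrist",r["position"],z,P);print(q,np.round(r["position"],1),round(r["confidence"],2),np.round(w,4),"tool d",np.round(M.T@(w-s["tcp_pos"]),4))
E
python3 look.py w1 sleeve_top,.02
```

```text
t: 2.95
tcp_pos: [0.5992, -0.1545, 0.2314]
eef_rot: [0.292, 1.571, -0.85]
force: [0.1, 0.4, 0.2]
grip_width: 0.0001
t 2.95 tcp [ 0.5992 -0.1545  0.2314] F [0.1 0.4 0.2] w 0.0
[[0.0, 0.91, 0.416], [-0.0, 0.416, -0.91], [-1.0, 0.0, 0.0]]
sleeve_top [250.  160.6] 0.69 [ 0.6037 -0.1481  0.02  ] tool d [ 0.2114  0.0067 -0.0041]
```

View pics/w1.png

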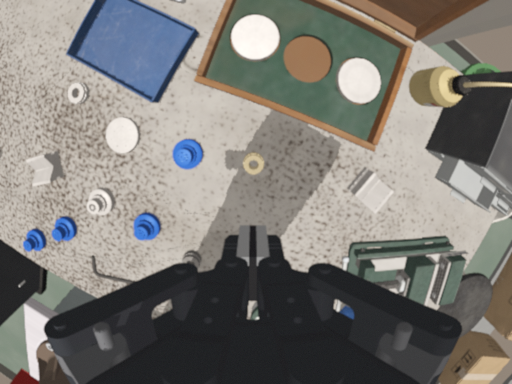

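The brass sleeve is at about (253.5,162) in the wrist view, and the steel anvil's stub is near (97,200). I'll measure both by ray.

Run:
```python
from h import *
i=cv2.imread("pics/w1.png")
cv2.imwrite("pics/w1z.png",cv2.resize(i[140:240,70:280],(798,380),interpolation=2))
t=i.astype(int);m=(t[...,2]-t[...,0]>35);m[:,:230]=0;m[:,275:]=0;m[:140]=0;m[185:]=0
ys,xs=np.nonzero(m);print(xs.min(),xs.max(),ys.min(),ys.max(),xs.mean(),ys.mean(),len(xs))
for uv,z in(((253.5,162),.02),((xs.mean(),ys.mean()),.02),((97,200),.035)): print(np.round(at("wrist",uv,z),4))
```

```text
243 263 152 174 253.11145510835914 162.92260061919504 323
[ 0.6052 -0.1491  0.02  ]
[ 0.604  -0.1492  0.02  ]
[0.4783 0.0191 0.035 ]
```

View pics/w1z.png

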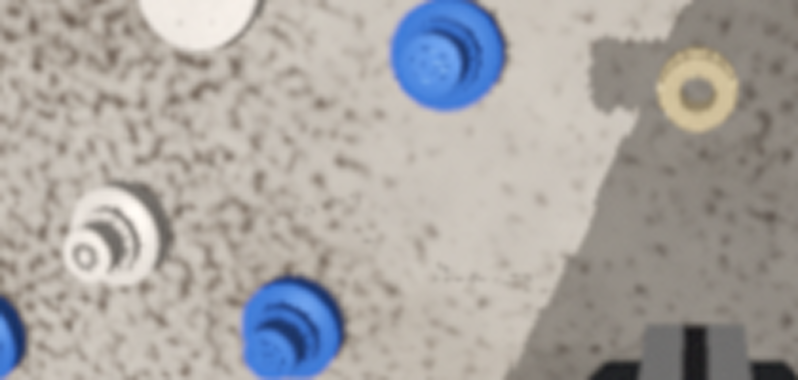

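```bash
python3 -m handwheel '[[1,0.94,0.02,-0.01,0,0,0],[1,0.94,0.02,-0.01,0,0,0],[1,0.94,0.02,-0.01,0,0,0],[1,0.94,0.02,-0.01,0,0,0],[1,0.94,0.02,-0.01,0,0,0],[1,0.94,0,0,0,0,0],[1,0,0,0,0,0,0]]'
python3 look.py w2 sleeve_top,.02
python3 - <<'E'
from h import *
for n in [(.59,-.15),(.6,-.14)]:pass
i=cv2.imread("pics/w2.png");cv2.imwrite("pics/w2z.png",i)
E
```

```text
t: 3.92
tcp_pos: [0.5988, -0.1535, 0.0888]
eef_rot: [-2.052, 1.567, 3.088]
force: [-0.2, 0.6, 0.1]
grip_width: 0.0002
t 3.925 tcp [ 0.5988 -0.1535  0.0888] F [-0.2  0.6  0.1] w 0.0
[[-0.004, 0.91, 0.415], [0.0, 0.415, -0.91], [-1.0, -0.003, -0.002]]
sleeve_top [250.5 200.2] 0.87 [ 0.5991 -0.1505  0.02  ] tool d [ 0.0688  0.0017 -0.0025]
```

View pics/w2.png

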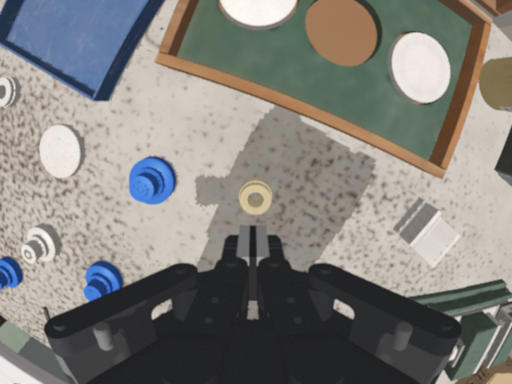

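Sleeve bore mouth is at (255,200), just ahead of the tips, within about 2 mm of the target. I'll go down to about 40 mm and hold.

```bash
python3 -m handwheel '[[1,0.98,0.06,0,0,0,0],[1,0.98,0.06,0,0,0,0],[1,0,0,0,0,0,0],[1,0,0,0,0,0,0],[1,0,0,0,0,0,0],[1,0,0,0,0,0,0],[1,0,0,0,0,0,0],[1,0,0,0,0,0,0],[1,0,0,0,0,0,0],[1,0,0,0,0,0,0],[1,0,0,0,0,0,0],[1,0,0,0,0,0,0],[1,0,0,0,0,0,0],[1,0,0,0,0,0,0],[1,0,0,0,0,0,0],[1,0,0,0,0,0,0],[1,0,0,0,0,0,0],[1,0,0,0,0,0,0],[1,0,0,0,0,0,0],[1,0,0,0,0,0,0]]'
python3 look.py w3 sleeve_top,.02
```

```text
t: 6.52
tcp_pos: [0.6032, -0.1518, 0.0413]
eef_rot: [-0.935, 1.571, -2.077]
force: [0.3, 0.2, 1.1]
grip_width: 0.0001
t 6.525 tcp [ 0.6032 -0.1518  0.0413] F [0.3 0.2 1.1] w 0.0
[[-0.0, 0.91, 0.416], [-0.0, 0.416, -0.91], [-1.0, -0.0, 0.0]]
sleeve_top [251.6 230.3] 0.93 [ 0.6006 -0.1512  0.02  ] tool d [ 0.0213 -0.0021 -0.0016]
```

View pics/w3.png

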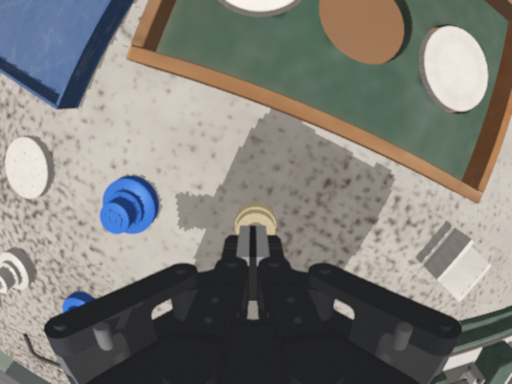

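```bash
python3 -m handwheel '[[1,0,0,0,0,0,0],[1,0,0,0,0,0,0],[1,0,0,0,0,0,0],[1,0,0,0,0,0,0],[1,0,0,0,0,0,0],[1,-0.96,0,0,0,0,0],[1,-0.96,0,0,0,0,0],[1,-0.96,0,0,0,0,0],[1,-0.96,0,0,0,0,0],[1,-0.96,0,0,0,0,0]]'
python3 -m handwheel '[[1,0,-0.25,-0.95,0,0,0],[1,0,-0.25,-0.95,0,0,0],[1,0,-0.25,-0.95,0,0,0],[1,0,-0.25,-0.95,0,0,0],[1,0,-0.25,-0.95,0,0,0],[1,0,-0.25,-0.95,0,0,0],[1,0,-0.25,-0.95,0,0,0],[1,0,-0.25,-0.95,0,0,0],[1,0,-0.25,-0.95,0,0,0],[1,0,0,0,0,0,0]]'
python3 look.py w4 anvil_top,.035
```

```text
t: 7.88
tcp_pos: [0.6031, -0.1517, 0.1621]
eef_rot: [0.377, 1.571, -0.765]
force: [0.3, 0.4, -0.6]
grip_width: 0.0002
t: 9.12
tcp_pos: [0.4623, 0.0206, 0.1615]
eef_rot: [3.095, 1.571, 1.956]
force: [-0.4, -0.2, 0.4]
grip_width: -0.0004
t 9.125 tcp [0.4623 0.0206 0.1615] F [-0.4 -0.2  0.4] w -0.0
[[-0.0, 0.908, 0.418], [0.0, 0.418, -0.908], [-1.0, 0.0, -0.0]]
anvil_top [176.1 227.3] 0.91 [0.3888 0.0721 0.035 ] tool d [ 0.1265 -0.0452 -0.0775]
anvil_top [390.1 117.2] 0.82 [ 0.5772 -0.0709  0.035 ] tool d [0.1265 0.0661 0.1312]
anvil_top [321.3 216. ] 0.79 [ 0.4601 -0.0535  0.035 ] tool d [ 0.1265 -0.033   0.0664]
```

View pics/w4.png

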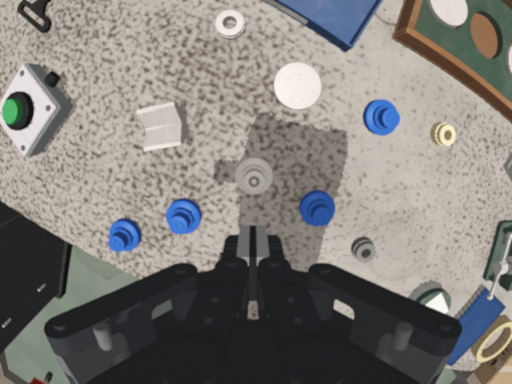

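The steel anvil is in the gripper's shadow with its stub top at (254,182). All three network hits are blue parts, so I won't use them.

Run:
```python
from h import *
for uv,z in(((254,182),.035),((15,110),.059)): print(np.round(at("wrist",uv,z),4))
```

```text
[0.465  0.0191 0.035 ]
[0.4394 0.279  0.059 ]
```

```bash
python3 -m handwheel '[[1,0.85,0.02,0,0,0,0],[1,0.85,0.02,0,0,0,0],[1,0.85,0,0,0,0,0],[1,0.85,0,0,0,0,0],[1,0.85,0,0,0,0,0],[1,0,0,0,0,0,0],[1,0,0,0,0,0,0],[1,0,0,0,0,0,0],[1,0,0,0,0,0,0]]'
python3 look.py w5 anvil_top,.035
```

```text
t: 10.35
tcp_pos: [0.4646, 0.0196, 0.0557]
eef_rot: [1.154, 1.57, 0.012]
force: [-0.3, -0.2, 0.6]
grip_width: -0.0001
t 10.35 tcp [0.4646 0.0196 0.0557] F [-0.3 -0.2  0.6] w -0.0
[[0.001, 0.91, 0.416], [0.0, 0.416, -0.91], [-1.0, 0.001, 0.001]]
anvil_top [457.5 130.9] 0.98 [ 0.5763 -0.0742  0.035 ] tool d [0.0208 0.0626 0.1318]
anvil_top [352.7 277.3] 0.9 [ 0.4578 -0.0558  0.035 ] tool d [ 0.0207 -0.0375  0.0658]
anvil_top [ 65.4 300.4] 0.81 [0.34   0.1279 0.035 ] tool d [ 0.0205 -0.0683 -0.1502]
```

View pics/w5.png

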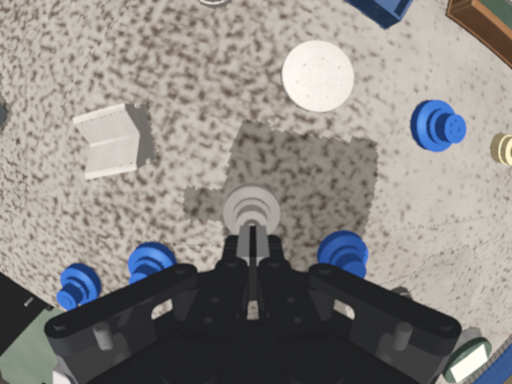

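Tips are centred over the stub, 21 mm above it. I'll hold here, then rise and cross to the button.

```bash
python3 -m handwheel '[[1,0,0,0,0,0,0],[1,0,0,0,0,0,0],[1,0,0,0,0,0,0],[1,0,0,0,0,0,0],[1,0,0,0,0,0,0],[1,0,0,0,0,0,0],[1,0,0,0,0,0,0],[1,0,0,0,0,0,0],[1,0,0,0,0,0,0],[1,0,0,0,0,0,0],[1,0,0,0,0,0,0],[1,0,0,0,0,0,0],[1,0,0,0,0,0,0],[1,0,0,0,0,0,0],[1,0,0,0,0,0,0],[1,0,0,0,0,0,0],[1,0,0,0,0,0,0],[1,0,0,0,0,0,0],[1,0,0,0,0,0,0],[1,0,0,0,0,0,0]]'
python3 -m handwheel '[[1,-0.96,0,0,0,0,0],[1,-0.96,0,0,0,0,0],[1,-0.96,0,0,0,0,0],[1,-0.96,0,0,0,0,0],[1,-0.96,0,0,0,0,0],[1,0,0.3,-0.93,0,0,0],[1,0,0.3,-0.93,0,0,0],[1,0,0.3,-0.93,0,0,0],[1,0,0.3,-0.93,0,0,0],[1,0,0.3,-0.93,0,0,0],[1,0,0.3,-0.93,0,0,0],[1,0,0.3,-0.93,0,0,0],[1,0,0.3,-0.93,0,0,0],[1,0,0.3,-0.93,0,0,0],[1,0,0.3,-0.93,0,0,0],[1,0,0.3,-0.93,0,0,0],[1,0,0,0,0,0,0]]'
python3 look.py w6 ack_top,.059
```

```text
t: 12.95
tcp_pos: [0.4641, 0.0197, 0.055]
eef_rot: [-0.094, 1.571, -1.236]
force: [0.6, 0.3, -0.7]
grip_width: -0.0002
t: 15.08
tcp_pos: [0.4321, 0.2885, 0.175]
eef_rot: [3.003, 1.57, 1.864]
force: [-0.1, -0.7, 0.6]
grip_width: -0.0
t 15.075 tcp [0.4321 0.2885 0.175 ] F [-0.1 -0.7  0.6] w -0.0
[[-0.0, 0.908, 0.418], [0.001, 0.418, -0.908], [-1.0, 0.0, -0.001]]
ack_top [250.1 186.6] 0.75 [0.4304 0.2914 0.059 ] tool d [ 0.116  -0.0004 -0.0032]
```

View pics/w6.png

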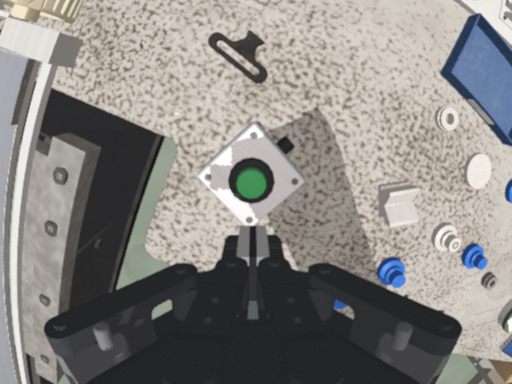

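Button centre is at (251,182), within about 3 mm of directly below the tips. I'll descend to just above it and check before pressing.

```bash
python3 -m handwheel '[[1,0.84,0.01,-0.01,0,0,0],[1,0.84,0.01,-0.01,0,0,0],[1,0.84,0.01,-0.01,0,0,0],[1,0.84,0.01,-0.01,0,0,0],[1,0.84,0,0,0,0,0],[1,0,0,0,0,0,0],[1,0,0,0,0,0,0]]'
python3 look.py w7 ack_top,.059
```

```text
t: 16.05
tcp_pos: [0.4338, 0.2875, 0.0707]
eef_rot: [1.229, 1.57, 0.086]
force: [-0.2, -1.2, 0.4]
grip_width: 0.0
t 16.05 tcp [0.4338 0.2875 0.0707] F [-0.2 -1.2  0.4] w 0.0
[[0.001, 0.91, 0.415], [0.0, 0.415, -0.91], [-1.0, 0.001, 0.0]]
ack_top [247.8 234.7] 0.66 [0.4316 0.2906 0.059 ] tool d [ 0.0117 -0.0007 -0.0037]
```

View pics/w7.png

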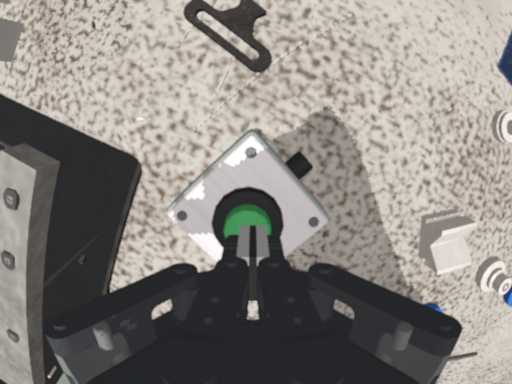

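```bash
python3 -m handwheel '[[1,0,0,-0.1,0,0,0],[1,0.1,0,0,0,0,0],[1,0.1,0,0,0,0,0],[1,0.1,0,0,0,0,0],[1,0.1,0,0,0,0,0],[1,0.1,0,0,0,0,0],[1,0,0,0,0,0,0],[1,0,0,0,0,0,0]]'
python3 -m handwheel '[[1,0.08,0,0,0,0,0],[1,0.08,0,0,0,0,0],[1,0,0,0,0,0,0],[1,0,0,0,0,0,0]]'
python3 look.py w8
```

```text
t: 17.15
tcp_pos: [0.4322, 0.2901, 0.0576]
eef_rot: [-0.843, 1.571, -1.985]
force: [-0.3, -0.2, 1.8]
grip_width: -0.0
t: 17.65
tcp_pos: [0.4323, 0.2901, 0.0536]
eef_rot: [-0.653, 1.571, -1.796]
force: [-1.0, -0.9, 4.8]
grip_width: -0.0001
t 17.65 tcp [0.4323 0.2901 0.0536] F [-1.  -0.9  4.8] w -0.0
[[-0.0, 0.91, 0.416], [-0.0, 0.416, -0.91], [-1.0, -0.0, 0.0]]
```

View pics/w8.png

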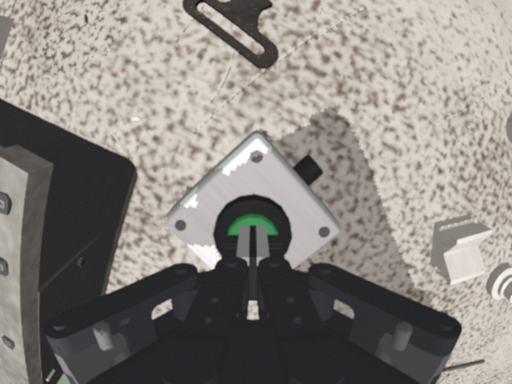

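The tips are on the button's centre and the force is rising with travel. I'll press on to the stop in small steps.

```bash
python3 -m handwheel '[[1,0.06,0,0,0,0,0],[1,0,0,0,0,0,0],[1,0,0,0,0,0,0]]'
python3 -m handwheel '[[1,0.04,0,0,0,0,0],[1,0,0,0,0,0,0],[1,0,0,0,0,0,0]]'
```

```text
t: 18.08
tcp_pos: [0.4323, 0.2902, 0.0529]
eef_rot: [1.133, 1.57, -0.009]
force: [-3.8, -3.7, 17.5]
grip_width: -0.0001
t: 18.45
tcp_pos: [0.4324, 0.2902, 0.0527]
eef_rot: [1.125, 1.57, -0.017]
force: [-7.1, -5.2, 28.0]
grip_width: 0.0001
```

It has hit the stop: 28 N with no more travel, 6 mm below the rest height. Drawing clear.

```bash
python3 -m handwheel '[[1,-0.2,0,0,0,0,0],[1,-0.4,0,0,0,0,0],[1,-0.9,0,0,0,0,0],[1,-0.9,0,0,0,0,0],[1,-0.9,0,0,0,0,0],[1,-0.9,0,0,0,0,0],[1,-0.9,0,0,0,0,0],[1,0,0,0,0,0,0],[1,0,0,0,0,0,0],[1,0,0,0,0,0,0]]'
python3 look.py w9
python3 - <<'E'
from h import *
for c in("top","scene"):cv2.imwrite(f"pics/{c}9.png",manip.grab_frame(c))
a=cv2.imread("pics/scene0.png");b=cv2.imread("pics/scene9.png")
cv2.imwrite("pics/cmp.png",cv2.resize(np.vstack([a[150:290,150:370],b[150:290,150:370]]),(471*2*5//6,600),interpolation=2)[:, :800])
d=cv2.absdiff(cv2.imread("pics/top0.png"),cv2.imread("pics/top9.png")).max(2)
for n,(u,v) in dict(brass=(313,126),anvil=(247,193),vb=(200,195),disc=(242,153),tin=(384,202),btn=(124,225),steel=(202,146)).items(): print(n,d[v-9:v+10,u-9:u+10].mean().round(1))
print("ref",d[60:75,100:150].mean())
E
```

```text
t: 19.7
tcp_pos: [0.4318, 0.2898, 0.1776]
eef_rot: [-1.386, 1.569, -2.528]
force: [0.4, -0.0, -0.5]
grip_width: -0.0001
t 19.7 tcp [0.4318 0.2898 0.1776] F [ 0.4 -0.  -0.5] w -0.0
[[-0.001, 0.91, 0.416], [-0.001, 0.416, -0.91], [-1.0, -0.002, 0.0]]
brass 10.5
anvil 10.8
vb 10.6
disc 11.1
tin 11.3
btn 30.2
steel 10.3
ref 10.524
```

View pics/top9.png

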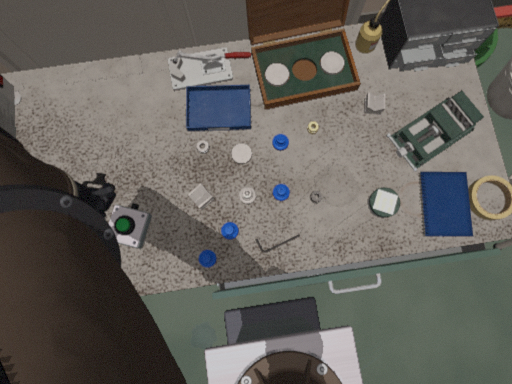

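View pics/cmp.png

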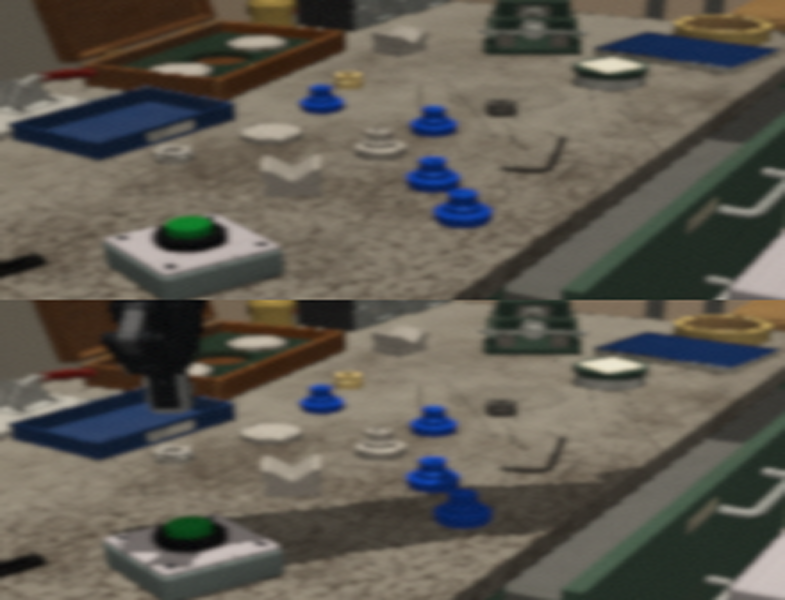

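View pics/w9.png

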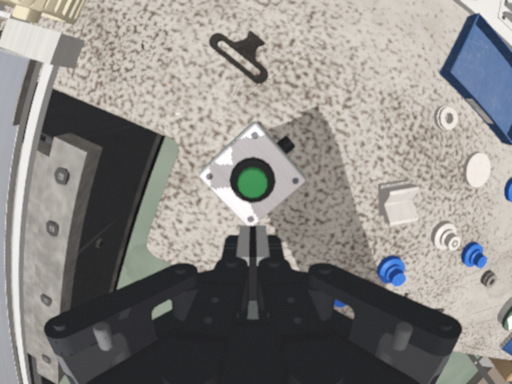

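The before and after pictures match: sleeve, anvil, V-block, disc and tin haven't moved. The button is back up and the arm is clear at z = 0.178 m.

```bash
python3 -c "
from workcell import manip
print(manip.finish_job())"
```

```text
the job is handed in; nothing more can be done
None
```

The job is done as asked and was handed in at about 20 s of the 51 s allowed; `finish_job` gave no verdict.

- **Brass sleeve:** I held the shut fingertips about 21 mm above it and within about 3 mm of its centre, for over 2 s.
- **Steel anvil:** I held about 20 mm above its top and within about 2 mm of centre, for over 2.5 s.
- **Green button:** I pressed it to its stop, about 6 mm of travel, ending at 28 N against a limit of 120 N on the wrist. I then released it and drew clear to z = 0.178 m.

**Last checks:** The force at the end was about zero. The before and after top pictures differ only by noise at the brass sleeve, anvil, V-block, disc, steel sleeve and tin. The button looks fully up. It sits in the arm's shadow in the top view, so there I judged it by eye from the scene and wrist pictures.

**Disagreements:** Most of the network's anvil hits were blue look-alikes, and near the anvil all of them were. I placed the anvil from the pictures by eye instead. The position estimates from the cameras differed by up to about 1 cm at a distance, and by a few millimetres close up.

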